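# Load the fraction collector's vials, then hold its spring-return boom at mark 2

### The arm

A 7-joint arm with a two-finger parallel gripper is mounted at the origin on a cart in front of the work surface, level with it; the furniture and walls round the work are solid. World frame = base frame: x ahead of the robot, y to its left, z up, the work surface at z = 0. Lengths are in m, angles in degrees, forces in N, time in s.
With the tool pointing down it reaches from about 0.425 to 1.025 m from the base axis. Payload 3.6 kg.
Tool frame: the origin (TCP) lies between the finger pads; the fingertips stand 19 mm ahead of it and the grasp point (between the pads) is the TCP; z points along the fingers, y is the direction in which the jaws open and shut (so a half turn about z gives the same grasp; the last joint's range is limited). The gripper opens to 85 mm and grips with 20 to 120 N. Pads are 22 mm wide; open, the fingers measure 114 mm over their backs; the gripper's body (76 mm by 85 mm) begins 54 mm behind the grasp point. The pads swing forward as they close: fully open they stand 13 mm farther back than shut.
Start: joints at [-70.273, 33.873, 2.773, 92.16, -1.908, 54.013, -1.931], TCP at [0.307, 0.657, 0.25] pointing down, gripper open.
Joint ranges: [-153.93, 153.93], [-27.13, 128.08], [-72.61, 78.16], [10.71, 143.7], [-87.88, 267.88], [4.46, 118.87], [-176.78, 176.78]. Speed limits (degrees/s): [147.25, 147.25, 180, 180, 180, 180, 180].

### API

Orientations are given as [roll, pitch, yaw] about the fixed x, y, z axes, in that order (R = Rz(yaw) Ry(pitch) Rx(roll)).
In Python, from station import arm gives the robot as it stands. The module is installed in compiled form; this text tells all that it offers.
- The arm moves only by the tool drive_tool, never from a script. Its argument "rows" is a list of rows, each an object with "gripper": the opening in per cent of the stroke, from 0 (shut) to 100 (fully open); "travel": the shift along the world's x, y, z in m, a list of three; "twist": the turn, a rotation vector about the world's x, y, z in rad, a list of three. In form: [{"gripper": gripper, "travel": [dx, dy, dz], "twist": [ax, ay, az]}, ...]. A call has 1 to 12 rows; each row shifts and turns the commanded pose from where the row before left it; what a row does not reach is not made up. A row lasts 1/8 s, in which the tool goes at most 62.5 mm and 10.7 degrees, less where a joint would pass 70% of its speed; a pose out of reach is approached as far as the arm can. A call is refused whole if a number of a shift passes 0.0625 or a number of a turn 0.188, either way. A call with a gripper value outside its range is refused whole. The fingers move at their own pace and stop on an object; "newtons" is the grip in N (left out, the last holds). Time passes only in rows, so rows that do not move let the fingers close. It gives the time, the measured TCP pose, the force and the opening at its end, in the units of the state.
- arm.read_state(): the state, without advancing time (a new reading comes with each control period).
- arm.snapshot(name): name is "scene" or "top" or "wrist"; returns the picture (384x512x3 uint8, red, green, blue); there is no depth.
- arm.camera_model(name): a dict with "vertical_fov" (degrees; the focal length in pixels is half the picture's height over the tangent of half this angle, whatever the lens; pixels are square), "cx", "cy" (the principal point, pixels), "R" (3x3) and "t" (3): a world point X has camera coordinates R X + t; the wrist camera has in their place "tool_from_camera" (4x4, takes a point from camera to tool coordinates, whose origin is the TCP and whose axes are the flange's). Camera axes: x right, y down, z forward; pixel columns grow to the right and rows downward; lengths in m; the calibration is good to about 2 mm. A picture is of the moment at which its call begins: read the wrist's pose just before it. camera_model takes no time and is no camera call.
- arm.job_done(): hands the job in, once; it reports no verdict.
The state is a dict: "time": time; "q": joint angles; "joint_velocities": joint speeds; "effort": joint torques, N m; "ee_pos": TCP position; "tool_rot": TCP orientation; "contact_force": force on the tool from outside, world axes, zero at the start; "ft_torque": the same for the moment, N m; "grip_width": finger opening in m.
Only numpy, scipy, OpenCV 4.12 (cv2) and the standard library are available. Lean on these libraries where they do the work, as an engineer would, in place of code of your own. Each camera call takes 0.05 s, during which the arm holds its last target.

### The job

Make the fraction collector ready for the next peak: stand the two open vials upright and fully down in the free holes of its tray in the order in which the fractions will come, first hole 2 (next to the capped vial), then hole 3. Then squeeze the boom's grip so that its lock button goes fully in, and draw the boom out until mark 2 of its scale stands at the front face of the collar, with the nozzle over the vial in hole 2. A spring pulls the boom back to the waste port, so finish while still holding it still at mark 2 with the grip squeezed. Leave the capped vial and the timer, column and spanner where they are.

Things in the scene. Friction and masses are not known exactly. Their poses are not given: they have to be found in the camera images.
- collector: the fraction collector, fixed on the bench. Origin at bench level under the parked nozzle, on the axis of a steel waste funnel (diameter 29 mm, rim 98 mm high); x points away from the robot along the boom (it runs out along -x), y left, z up. Grey base plate 330 x 74 mm, 8 mm high. A post at x = 110 mm carries the boom's fixed outer tube (24 mm square, axis 150 mm high, top of post 173 mm)
- hole2 (a point): hole 2: centre of its bottom, 8 mm above the bench; axes as the collector's. White tray 152 x 72 mm between robot and funnel, top 32 mm above the bench, with three holes of diameter 30 mm, 24 mm deep, along y = 0 of the collector: hole 1 at x = -50 mm (holds the capped vial), hole 2 at -100, hole 3 at -150 (nearest the robot), marked by 1, 2, 3 black dots
- hole3 (a point): hole 3: centre of its bottom, 8 mm above the bench; axes as the collector's
- vial_a: an open clear-glass vial, diameter 27 mm up to 77 mm above its foot, then a threaded neck of 22 mm, 95 mm high in all, 30 to 60 g; foot with a 2 mm bevel. Starts upright on the bench left of the collector. The two open vials are alike. Origin at the centre of its foot, z up
- vial_a_mid (a point): the same vial's centre, on its axis half-way up, 47.5 mm above the foot
- vial_a_foot (a point): the same vial's foot, centre of its underside
- vial_b: an open clear-glass vial, diameter 27 mm up to 77 mm above its foot, then a threaded neck of 22 mm, 95 mm high in all, 30 to 60 g; foot with a 2 mm bevel. Starts upright on the bench left of the collector. The two open vials are alike. Origin at the centre of its foot, z up
- vial_b_mid (a point): the other open vial's centre, on its axis half-way up, 47.5 mm above the foot
- vial_b_foot (a point): the other open vial's foot, centre of its underside
- capped_vial: a vial like the others but with a black screw cap (99 mm high), standing in hole 1; origin at the centre of its foot; not to be disturbed
- grip (a point): black grip block on the boom's head, above the nozzle, 24 mm long (x), from 163 to 215 mm above the bench; axes as the collector's, this point at bench level under the nozzle. Pinch it from above across y: left a fixed cheek at y = +12.5 mm, right the grey lock button (18 mm long, 34 mm high), face at y = -17.5 mm, pressed in at -12.5. So 30 mm wide, 25 mm and centred on y = 0 when squeezed
- grip_center (a point): centre of the squeezed grip, level with the button's centre, 190 mm above the bench, on the nozzle's axis; moves with the boom. No other part of the collector stands within 30 mm to its left and right, above 163 mm
- nozzle (a point): tip of the nozzle under the boom's head, 117 mm above the bench (rims of vials in the tray: 103 mm); moves with the boom
- boom (a joint): how far the boom is out (m), along the collector's -x: 0 parked over the funnel, 0.05, 0.10, 0.15 at marks 1, 2, 3, end stop 0.16. Marks: broad black lines with 1, 2, 3 dots on the 16 mm square inner tube (hidden when parked), read at the collar's front face; at mark n the nozzle is over hole n. A spring pulls it home with 4.5 N, at mark 2 with 6 N; 0.5 N friction
- collar (a point): index of the scale: top of the front face of the black collar in which the outer tube ends, at x = 34 mm of the collector, 165 mm above the bench
- lock_button (a joint): how far the lock button is in (m): 0 out, 0.005 fully in. While parked the boom is stopped after 1 mm unless the button is in by more than about 3 mm; its spring takes 3 N to start, 7 N fully in. When let go the spring takes the boom home and it locks again
- timer: grey bench timer, 24 x 62 x 60 mm, standing right of the collector; bystander
- column: steel separation column, 14 x 202 x 12 mm, lying on the far right; bystander
- spanner: small steel spanner, 129 mm long, lying at the bench's front edge, right of the collector; bystander
There are look-alikes about, which are no part of the job. What is shaped like the vial_b but brown, red or yellow is not meant.

How it is judged:
By the outcome, as a careful person would: the job done as asked, in the order asked, and still so for the second after the job is handed in, while the arm keeps its last pose, push and grip.
It also fails if it takes over 67 s, if anything falls off the work surface, if the arm or the gripper's body presses on something with over 40 N, if the wrist force passes 120 N, or if a joint passes its speed limit or range.

## Working session

There is one attempt and no reset: what is moved stays moved. The work goes in short steps, Python scripts to look and compute and a tool call to move; the robot and the scene stay as the last step left them, time stands still between calls to the robot, and variables do not carry over. Pictures are saved under pics/ and viewed, and the job is handed in when it is done.

Besides the shell and the picture viewer there is one more tool, called after "Request:" by a JSON object that holds its "method" and its "body", one argument or row to a line. drive_tool: Moves the arm, as the interface text tells. Its arguments: {"type":"object","properties":{"rows":{"type":"array","items":{"type":"object","properties":{"gripper":{"type":"number"},"travel":{"type":"array","items":{"type":"number"}},"twist":{"type":"array","items":{"type":"number"}}}}},"newtons":{"type":"number"}},"required":["rows"]}

```bash
mkdir -p pics
cat > h.py <<'E'
import numpy as np, cv2
from station import arm
def save(n,f,crop=None,s=1):
    im=arm.snapshot(n)
    np.save('pics/'+f+'.npy',im)
    cv2.imwrite('pics/'+f+'.png',im[:,:,::-1])
    return im
def ray(n,u,v,st=None):
    m=arm.camera_model(n); f=192/np.tan(np.radians(m['vertical_fov'])/2)
    d=np.array([(u-m['cx'])/f,(v-m['cy'])/f,1.])
    if n!='wrist':
        R=np.array(m['R']);t=np.array(m['t']); return -R.T@t, R.T@d
    T=np.array(m['tool_from_camera']); st=st or arm.read_state()
    from scipy.spatial.transform import Rotation as Ro
    A=Ro.from_euler('xyz',st['tool_rot'],degrees=True).as_matrix(); p=np.array(st['ee_pos'])
    return p+A@T[:3,3], A@T[:3,:3]@d
def onz(n,u,v,z,st=None):
    o,d=ray(n,u,v,st); return o+d*(z-o[2])/d[2]
def proj(n,X,st=None):
    m=arm.camera_model(n); f=192/np.tan(np.radians(m['vertical_fov'])/2)
    X=np.array(X,float)
    if n!='wrist': c=np.array(m['R'])@X+np.array(m['t'])
    else:
        from scipy.spatial.transform import Rotation as Ro
        T=np.array(m['tool_from_camera']); st=st or arm.read_state()
        A=Ro.from_euler('xyz',st['tool_rot'],degrees=True).as_matrix()
        c=T[:3,:3].T@(A.T@(X-np.array(st['ee_pos']))-T[:3,3])
    return np.array([m['cx']+f*c[0]/c[2],m['cy']+f*c[1]/c[2]])
def crop(f,x0,y0,x1,y1,s,out):
    im=np.load('pics/'+f+'.npy')[y0:y1,x0:x1,::-1]
    cv2.imwrite('pics/'+out+'.png',cv2.resize(im,None,fx=s,fy=s,interpolation=cv2.INTER_CUBIC))
E
python3 - <<'E'
from h import *
for n in ['scene','top','wrist']:
    save(n,n+'0'); print(n,arm.camera_model(n))
print(arm.read_state())
E
```

```text
scene {'vertical_fov': 44.44342876227244, 'cx': 251.71665436080443, 'cy': 180.10196127415256, 'R': array([[ 0.78874327, -0.614399  ,  0.01994806],
       [-0.37849135, -0.51095197, -0.77179815],
       [ 0.48438451,  0.60120043, -0.63555464]]), 't': array([-0.44299204,  0.30554831,  1.1249303 ])}
top {'vertical_fov': 45.03979121252691, 'cx': 258.8315496495691, 'cy': 188.21652296933823, 'R': array([[ 0.00355002, -0.99990666,  0.01319337],
       [-0.99798607, -0.00437818, -0.06328212],
       [ 0.06333398, -0.01294215, -0.99790847]]), 't': array([-0.04151237,  0.5605234 ,  1.32699643])}
wrist {'vertical_fov': 63.86276104420668, 'cx': 260.9930803750723, 'cy': 192.21383889464707, 'tool_from_camera': array([[-1.70467618e-05, -9.48538998e-01, -3.16660337e-01,
         8.17436429e-02],
       [ 9.99999977e-01,  5.22616194e-05, -2.10379822e-04,
        -1.37211609e-03],
       [ 2.16102648e-04, -3.16660334e-01,  9.48538975e-01,
        -1.24098947e-01],
       [ 0.00000000e+00,  0.00000000e+00,  0.00000000e+00,
         1.00000000e+00]])}
{'time': 0.15, 'q': array([-70.27344676,  33.91399838,   2.76956265,  92.22017767,
        -1.90849476,  54.01372142,  -1.9314542 ]), 'joint_velocities': array([-0.0362541 , -0.07041189, -0.10929291, -0.24637825,  0.07349957,
        0.02053344,  0.07430947]), 'effort': array([ 3.05391019e-03, -5.49247527e+01,  1.54962458e+00, -1.98453516e+01,
        9.58221965e-03,  5.70500139e-03, -1.33049735e-05]), 'ee_pos': array([0.30709444, 0.65606102, 0.24939561]), 'tool_rot': array([-1.79898436e+02,  6.10300291e-03,  1.54918617e+02]), 'contact_force': array([-0.03052981, -0.26651425,  1.42264702]), 'ft_torque': array([-0.02851945, -0.04349431,  0.02217918]), 'grip_width': 0.08548773571281396}
```

View pics/scene0.png

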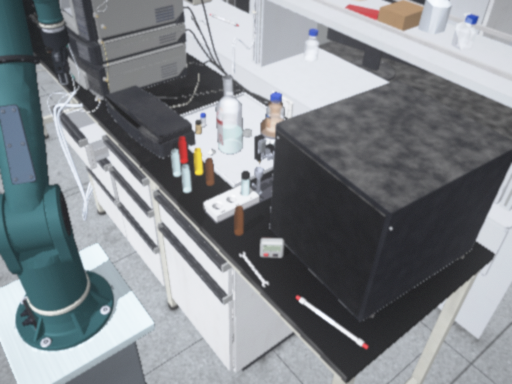

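View pics/top0.png

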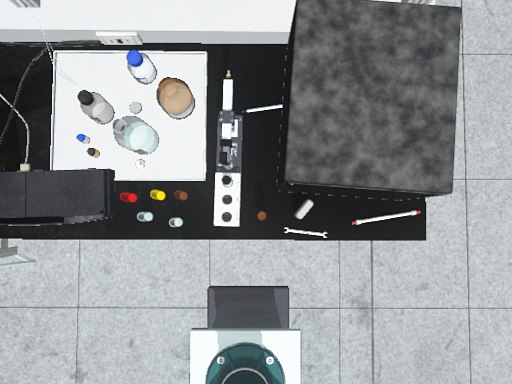

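View pics/wrist0.png

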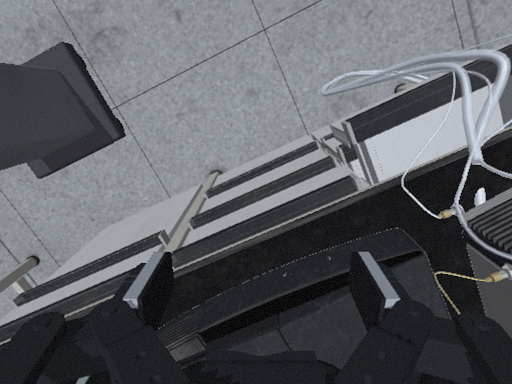

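Candidates in the top view are red (129,197), yellow (157,194), brown (181,195) and brown (262,215). The two clear ones, (145,216) and (176,222), match the description. I'll check them in a close crop.

Run:
```python
from h import *
crop('top0',110,180,330,245,3.6,'c1'); crop('scene0',150,120,300,270,4,'c2'); crop('top0',195,60,260,235,3.4,'c3')
for u,v in [(145,216),(176,222)]: print(onz('top',u,v,.05))
```

```text
[0.47886727 0.28136698 0.05      ]
[0.46231727 0.19403407 0.05      ]
```

View pics/c1.png

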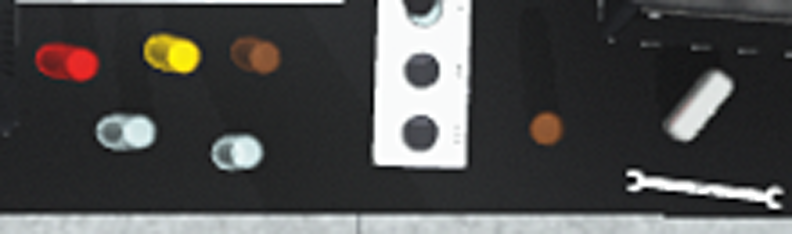

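View pics/c2.png

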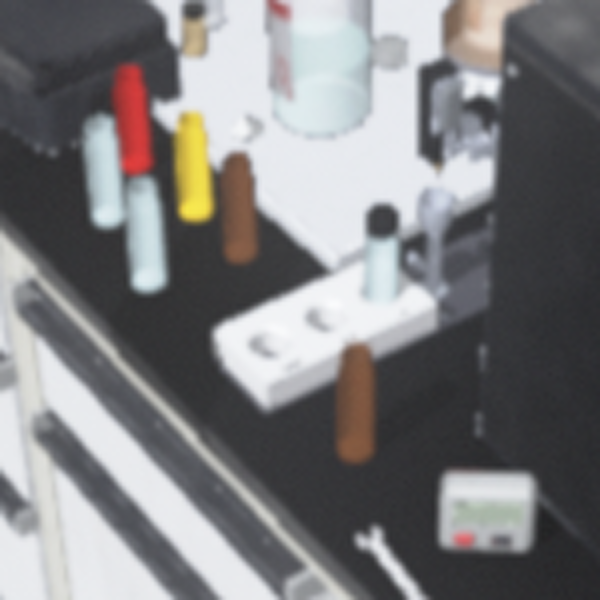

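View pics/c3.png

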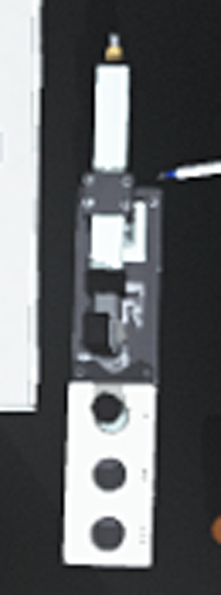

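Request:
{"method": "drive_tool", "body": {
  "rows": [
    {"gripper": 60, "travel": [0.008, -0.038, 0.004], "twist": [0, 0, 0.0365]},
    {"gripper": 60, "travel": [0.008, -0.038, 0.004], "twist": [0, 0, 0.0365]},
    {"gripper": 60, "travel": [0.008, -0.038, 0.004], "twist": [0, 0, 0.0365]},
    {"gripper": 60, "travel": [0.008, -0.038, 0.004], "twist": [0, 0, 0.0365]},
    {"gripper": 60, "travel": [0.008, -0.038, 0.004], "twist": [0, 0, 0.0365]},
    {"gripper": 60, "travel": [0.008, -0.038, 0.004], "twist": [0, 0, 0.0365]},
    {"gripper": 60, "travel": [0.008, -0.038, 0.004], "twist": [0, 0, 0.0365]},
    {"gripper": 60, "travel": [0.008, -0.038, 0.004], "twist": [0, 0, 0.0365]},
    {"gripper": 60, "travel": [0.008, -0.038, 0.004], "twist": [0, 0, 0.0365]},
    {"gripper": 60, "travel": [0.008, -0.038, 0.004], "twist": [0, 0, 0.0365]},
    {"gripper": 60, "travel": [0.008, -0.038, 0.004], "twist": [0, 0, 0.0365]},
    {"gripper": 60, "travel": [0.008, -0.038, 0.004], "twist": [0, 0, 0.0365]}
  ]
}}

```text
time: 1.65
ee_pos: [0.4034, 0.1992, 0.2984]
tool_rot: [-180.0, 0.0, -179.9]
contact_force: [0.4, -1.1, 0.2]
grip_width: 0.0514
```

Run:
```python
from h import *
import pickle
st=arm.read_state(); pickle.dump(st,open('st1.pkl','wb')); save('wrist','w1')
print({k:st[k] for k in ['time','q','ee_pos','tool_rot','grip_width','contact_force']})
```

```text
{'time': 1.65, 'q': array([-34.13017811,  10.22402974,   2.38981698, 123.39041857,
        -0.58044043,  46.39715611,  58.70252941]), 'ee_pos': array([0.40336534, 0.19921041, 0.29838957]), 'tool_rot': array([-1.79996056e+02,  7.53859839e-04, -1.79919527e+02]), 'grip_width': 0.051421503415976316, 'contact_force': array([ 0.35774343, -1.12404986,  0.21758312])}
```

View pics/w1.png

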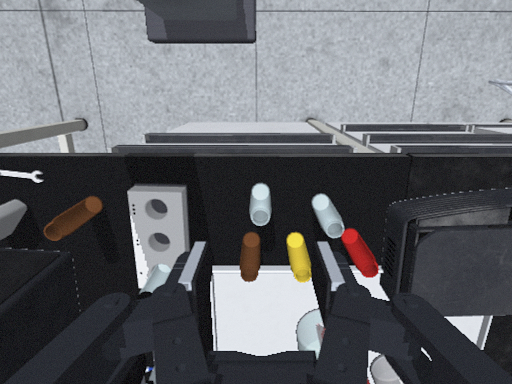

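Run:
```python
from h import *
crop('w1',115,170,365,300,3.2,'c4')
```

```text
(no output)
```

View pics/c4.png

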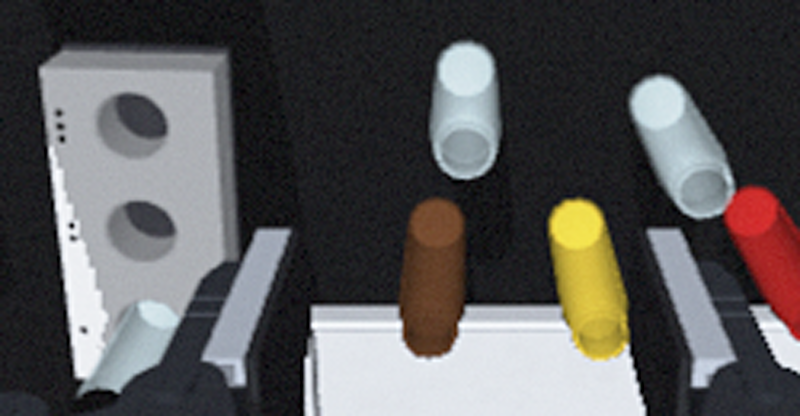

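Run:
```python
from h import *
import pickle
st=pickle.load(open('st1.pkl','rb'))
for nm,u,v,z in [('Arim',705,188,.095),('Afoot',658,103,.0),('Brim',465.5,148,.095),('Bfoot',466,70,.0),('h3',132.5,125,.032),('h2',142,231,.032),('trayL',41,70,.032),('trayR',229,68,.032)]:
    p=(115+u/3.2,170+v/3.2); print(nm,np.round(p,1),onz('wrist',*p,z,st).round(4))
im=np.load('pics/top0.npy')
for nm,u,v,z in [('Arim',112,132,.095),('Afoot',138,132,0),('Brim',230,153,.095),('h3',421,133,.032),('h2',422,70,.032)]:
    print('top',nm,onz('top',110+u/3.6,180+v/3.6,z).round(4))
# axis estimate from tray holes: residual by top mask of white tray edges
hsv=cv2.cvtColor(im,cv2.COLOR_RGB2HSV)
m=((hsv[:,:,2]>180)&(hsv[:,:,1]<40)).astype(np.uint8); m[:, :211]=0; m[:,243:]=0; m[:172]=0; m[232:]=0
c=max(cv2.findContours(m,0,2)[0],key=cv2.contourArea); print(cv2.minAreaRect(c))
for u,v in cv2.boxPoints(cv2.minAreaRect(c)): print(onz('top',u,v,.032).round(4))
```

```text
Arim [335.3 228.8] [0.4752 0.2848 0.095 ]
Afoot [320.6 202.2] [0.4773 0.2852 0.    ]
Brim [260.5 216.2] [0.4595 0.1975 0.095 ]
Bfoot [260.6 191.9] [0.4616 0.1975 0.    ]
h3 [156.4 209.1] [0.4758 0.0557 0.032 ]
h2 [159.4 242.2] [0.526  0.0546 0.032 ]
trayL [127.8 191.9] [0.4512 0.0201 0.032 ]
trayR [186.6 191.2] [0.4502 0.0987 0.032 ]
top Arim [0.4769 0.2815 0.095 ]
top Afoot [0.4771 0.2832 0.    ]
top Brim [0.4614 0.1923 0.095 ]
top h3 [0.4771 0.0518 0.032 ]
top h2 [0.5271 0.0514 0.032 ]
((226.72750854492188, 198.99176025390625), (25.564022064208984, 53.61175537109375), 1.7357046604156494)
[0.4528 0.091  0.032 ]
[0.6065 0.0879 0.032 ]
[0.6047 0.0144 0.032 ]
[0.4509 0.0181 0.032 ]
```

Request:
{"method": "drive_tool", "body": {
  "newtons": 30,
  "rows": [
    {"gripper": 60, "travel": [0.0096, -0.0006, -0.028], "twist": [0, 0, 0]},
    {"gripper": 60, "travel": [0.0096, -0.0006, -0.028], "twist": [0, 0, 0]},
    {"gripper": 60, "travel": [0.0096, -0.0006, -0.028], "twist": [0, 0, 0]},
    {"gripper": 60, "travel": [0.0096, -0.0006, -0.028], "twist": [0, 0, 0]},
    {"gripper": 60, "travel": [0.0096, -0.0006, -0.028], "twist": [0, 0, 0]},
    {"gripper": 60, "travel": [0.0096, -0.0005, -0.028], "twist": [0, 0, 0]},
    {"gripper": 60, "travel": [0, 0, 0], "twist": [0, 0, 0]}
  ]
}}

```text
time: 2.58
ee_pos: [0.4603, 0.1966, 0.1287]
tool_rot: [-179.9, -0.2, 180.0]
contact_force: [-1.1, 1.2, -0.3]
grip_width: 0.0511
```

Run:
```python
from h import *
import pickle
st=arm.read_state(); pickle.dump(st,open('st2.pkl','wb')); save('wrist','w2')
print({k:st[k] for k in ['time','ee_pos','tool_rot','grip_width','contact_force']})
```

```text
{'time': 2.575, 'ee_pos': array([0.46029709, 0.19660975, 0.12869177]), 'tool_rot': array([-179.8902159 ,   -0.19578264,  179.97171673]), 'grip_width': 0.05114624978733207, 'contact_force': array([-1.05991391,  1.2101991 , -0.33920273])}
```

View pics/w2.png

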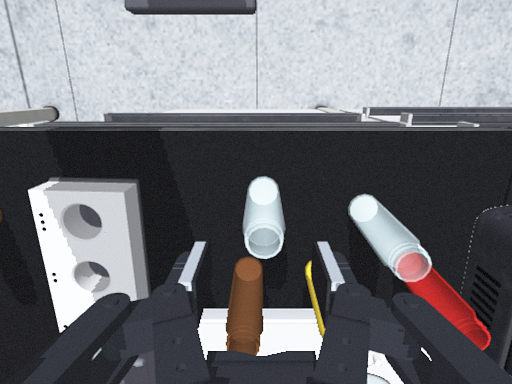

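Run:
```python
from h import *
import pickle
st=pickle.load(open('st2.pkl','rb'))
for u,v,z in [(264.3,239,.095),(263.5,191,0),(82,222,.032),(91.5,277,.032),(411,264,.095)]: print(onz('wrist',u,v,z,st).round(4))
crop('w2',20,160,460,300,1.8,'c5')
```

```text
[0.4586 0.1973 0.095 ]
[0.4608 0.1974 0.    ]
[0.4759 0.0554 0.032 ]
[0.5257 0.0542 0.032 ]
[0.4748 0.2831 0.095 ]
```

View pics/c5.png

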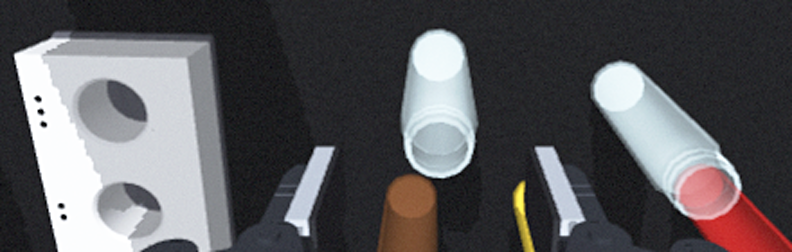

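Request:
{"method": "drive_tool", "body": {
  "newtons": 30,
  "rows": [
    {"gripper": 60, "travel": [0, 0.0003, -0.019], "twist": [0, 0, 0]},
    {"gripper": 60, "travel": [0, 0.0003, -0.019], "twist": [0, 0, 0]},
    {"gripper": 60, "travel": [0, 0, -0.019], "twist": [0, 0, 0]},
    {"gripper": 60, "travel": [0, 0, -0.016], "twist": [0, 0, 0]},
    {"gripper": 60, "travel": [0, 0, 0], "twist": [0, 0, 0]},
    {"gripper": 15, "travel": [0, 0, 0], "twist": [0, 0, 0]},
    {"gripper": 15, "travel": [0, 0, 0], "twist": [0, 0, 0]},
    {"gripper": 15, "travel": [0, 0, 0], "twist": [0, 0, 0]},
    {"gripper": 15, "travel": [0, 0, 0], "twist": [0, 0, 0]}
  ]
}}

```text
time: 3.75
ee_pos: [0.4615, 0.198, 0.0581]
tool_rot: [180.0, 0.1, -180.0]
contact_force: [-0.7, -0.0, 6.8]
grip_width: 0.0261
```

Request:
{"method": "drive_tool", "body": {
  "rows": [
    {"gripper": 15, "travel": [0, 0, 0.02], "twist": [0, 0, 0]},
    {"gripper": 15, "travel": [0, 0, 0.025], "twist": [0, 0, 0]},
    {"gripper": 15, "travel": [0, 0, 0.025], "twist": [0, 0, 0]},
    {"gripper": 15, "travel": [0.0108, -0.0239, 0], "twist": [0, 0, -0.0035]},
    {"gripper": 15, "travel": [0.0108, -0.0239, 0], "twist": [0, 0, -0.0035]},
    {"gripper": 15, "travel": [0.0108, -0.0239, 0], "twist": [0, 0, -0.0035]},
    {"gripper": 15, "travel": [0.0107, -0.0239, 0], "twist": [0, 0, -0.0035]},
    {"gripper": 15, "travel": [0.0107, -0.0239, 0], "twist": [0, 0, -0.0035]},
    {"gripper": 15, "travel": [0.0107, -0.0239, 0], "twist": [0, 0, -0.0035]},
    {"gripper": 15, "travel": [0, 0, 0], "twist": [0, 0, 0]},
    {"gripper": 15, "travel": [0, 0, 0], "twist": [0, 0, 0]}
  ]
}}

```text
time: 5.12
ee_pos: [0.5249, 0.055, 0.1272]
tool_rot: [180.0, -0.0, 178.8]
contact_force: [0.1, 1.0, -0.8]
grip_width: 0.0262
```

Run:
```python
from h import *
import pickle
st=arm.read_state(); pickle.dump(st,open('st3.pkl','wb')); save('wrist','w3')
print({k:st[k] for k in ['time','ee_pos','tool_rot','grip_width','contact_force']})
crop('w3',130,120,390,300,3,'c6')
```

```text
{'time': 5.125, 'ee_pos': array([0.52487395, 0.05500399, 0.12720564]), 'tool_rot': array([ 1.79973704e+02, -4.29505020e-02,  1.78838682e+02]), 'grip_width': 0.026226533707012847, 'contact_force': array([ 0.07885999,  0.96317705, -0.79443855])}
```

View pics/c6.png

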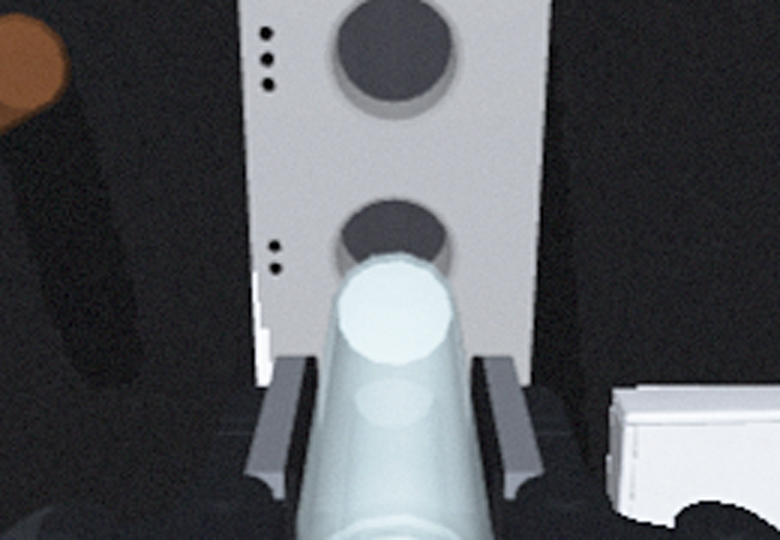

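Run:
```python
from h import *
import pickle
st=pickle.load(open('st3.pkl','rb'))
P=lambda u,v,z: onz('wrist',130+u/3,120+v/3,z,st).round(4)
print('h2 left/right',P(334,246,.032),P(456,246,.032),'top',P(394,196,.032))
print('h3 l/r',P(331,55,.032),P(458,55,.032),'bot',P(396,119,.032))
zf=.0692
print('foot l/r',P(337,308,zf),P(453,308,zf),'top',P(396,252,zf),'bot',P(394,364,zf))
print('dots',P(275,257,.032),P(267,59,.032))
crop('w3',130,80,390,260,3,'c7')
```

```text
h2 left/right [0.5232 0.039  0.032 ] [0.5238 0.0698 0.032 ] top [0.5103 0.0544 0.032 ]
h3 l/r [0.4751 0.0402 0.032 ] [0.4758 0.0703 0.032 ] bot [0.4909 0.0553 0.032 ]
foot l/r [0.5238 0.0419 0.0692] [0.5243 0.0668 0.0692] top [0.5112 0.0548 0.0692] bot [0.5374 0.0538 0.0692]
dots [0.5259 0.0239 0.032 ] [0.4758 0.0251 0.032 ]
```

View pics/c7.png

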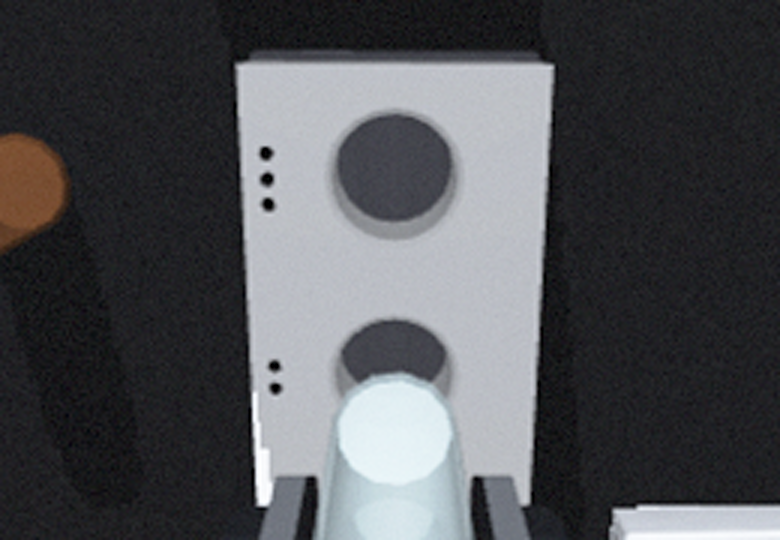

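Request:
{"method": "drive_tool", "body": {
  "rows": [
    {"gripper": 15, "travel": [0.001, 0, -0.011], "twist": [0, 0, 0]},
    {"gripper": 15, "travel": [0.001, -0.0003, -0.012], "twist": [0, 0, 0]},
    {"gripper": 15, "travel": [0, 0, -0.011], "twist": [0, 0, 0]},
    {"gripper": 15, "travel": [0, 0, 0], "twist": [0, 0, 0]}
  ]
}}

```text
time: 5.68
ee_pos: [0.5265, 0.054, 0.0919]
tool_rot: [-180.0, -0.2, 178.8]
contact_force: [0.1, 0.2, -1.0]
grip_width: 0.0258
```

Run:
```python
from h import *
import pickle
st=arm.read_state(); pickle.dump(st,open('st4.pkl','wb')); save('wrist','w4')
print({k:st[k] for k in ['time','ee_pos','tool_rot','grip_width','contact_force']})
crop('w4',130,100,390,280,3,'c8')
```

```text
{'time': 5.675, 'ee_pos': array([0.52648368, 0.05401182, 0.09190416]), 'tool_rot': array([-1.79968554e+02, -1.60870748e-01,  1.78825156e+02]), 'grip_width': 0.025798850256016196, 'contact_force': array([ 0.07577574,  0.20255732, -0.98506175])}
```

View pics/c8.png

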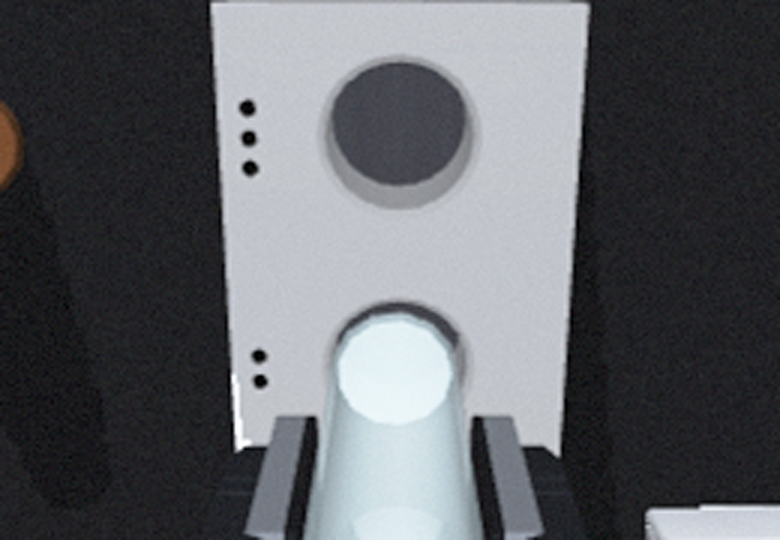

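Request:
{"method": "drive_tool", "body": {
  "rows": [
    {"gripper": 15, "travel": [0, 0.0002, -0.006], "twist": [0, 0, 0]},
    {"gripper": 15, "travel": [0, 0, -0.006], "twist": [0, 0, 0]},
    {"gripper": 15, "travel": [0, 0, -0.006], "twist": [0, 0, 0]},
    {"gripper": 15, "travel": [0, 0, -0.005], "twist": [0, 0, 0]},
    {"gripper": 15, "travel": [0, 0, 0], "twist": [0, 0, 0]}
  ]
}}

```text
time: 6.35
ee_pos: [0.5272, 0.0542, 0.0698]
tool_rot: [-180.0, -0.0, 178.8]
contact_force: [-0.3, -0.2, -0.7]
grip_width: 0.0262
```

Request:
{"method": "drive_tool", "body": {
  "rows": [
    {"gripper": 15, "travel": [0, 0, -0.002], "twist": [0, 0, 0]},
    {"gripper": 15, "travel": [0, 0, -0.0015], "twist": [0, 0, 0]},
    {"gripper": 15, "travel": [0, 0, 0], "twist": [0, 0, 0]}
  ]
}}

```text
time: 6.72
ee_pos: [0.5274, 0.0543, 0.0668]
tool_rot: [180.0, 0.0, 178.8]
contact_force: [-0.4, -0.2, -0.3]
grip_width: 0.0261
```

Request:
{"method": "drive_tool", "body": {
  "rows": [
    {"gripper": 15, "travel": [0, 0, -0.0015], "twist": [0, 0, 0]},
    {"gripper": 15, "travel": [0, 0, -0.001], "twist": [0, 0, 0]},
    {"gripper": 15, "travel": [0, 0, 0], "twist": [0, 0, 0]}
  ]
}}

```text
time: 7.1
ee_pos: [0.5277, 0.0542, 0.066]
tool_rot: [180.0, 0.0, 178.8]
contact_force: [-3.2, 0.2, 16.5]
grip_width: 0.0261
```

Request:
{"method": "drive_tool", "body": {
  "rows": [
    {"gripper": 15, "travel": [0, 0, 0.001], "twist": [0, 0, 0]},
    {"gripper": 60, "travel": [0, 0, 0], "twist": [0, 0, 0]},
    {"gripper": 60, "travel": [0, 0, 0], "twist": [0, 0, 0]},
    {"gripper": 60, "travel": [0, 0, 0], "twist": [0, 0, 0]},
    {"gripper": 60, "travel": [0, 0, 0.02], "twist": [0, 0, 0]},
    {"gripper": 60, "travel": [0, 0, 0.03], "twist": [0, 0, 0]},
    {"gripper": 60, "travel": [0, 0, 0.03], "twist": [0, 0, 0]},
    {"gripper": 60, "travel": [-0.008, 0.03, 0.02], "twist": [0, 0, 0]},
    {"gripper": 60, "travel": [-0.008, 0.03, 0], "twist": [0, 0, 0]}
  ]
}}

```text
time: 8.22
ee_pos: [0.5125, 0.1147, 0.1669]
tool_rot: [179.9, 0.2, 178.7]
contact_force: [-0.1, 0.3, -0.4]
grip_width: 0.0514
```

Run:
```python
from h import *
import pickle
st=arm.read_state(); pickle.dump(st,open('st5.pkl','wb')); save('wrist','w5')
print({k:st[k] for k in ['time','ee_pos','tool_rot','grip_width','contact_force']})
```

```text
{'time': 8.225, 'ee_pos': array([0.51253369, 0.11470476, 0.16688156]), 'tool_rot': array([179.94188354,   0.206851  , 178.71241947]), 'grip_width': 0.05137391968599573, 'contact_force': array([-0.10888662,  0.26251203, -0.43391621])}
```

View pics/w5.png

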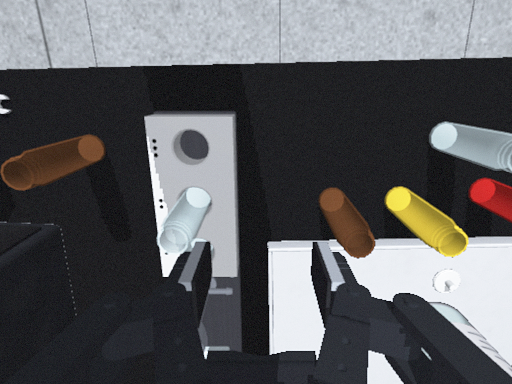

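Request:
{"method": "drive_tool", "body": {
  "rows": [
    {"gripper": 60, "travel": [-0.0073, 0.034, 0], "twist": [0, 0, 0]},
    {"gripper": 60, "travel": [-0.0073, 0.034, 0], "twist": [0, 0, 0]},
    {"gripper": 60, "travel": [-0.0073, 0.034, -0.01], "twist": [0, 0, 0]},
    {"gripper": 60, "travel": [-0.0073, 0.034, -0.014], "twist": [0, 0, 0]},
    {"gripper": 60, "travel": [-0.0073, 0.0338, -0.014], "twist": [0, 0, 0]},
    {"gripper": 60, "travel": [0, 0, 0], "twist": [0, 0, 0]}
  ]
}}

```text
time: 9.02
ee_pos: [0.4732, 0.2872, 0.126]
tool_rot: [180.0, -0.1, 179.2]
contact_force: [-0.6, -0.3, 0.0]
grip_width: 0.0514
```

Run:
```python
from h import *
import pickle
st=arm.read_state(); pickle.dump(st,open('st6.pkl','wb')); save('wrist','w6')
print({k:st[k] for k in ['time','ee_pos','tool_rot','grip_width','contact_force']})
crop('w6',130,120,390,300,3,'c9')
s5=pickle.load(open('st5.pkl','rb')); print('vialB rim',onz('wrist',174.5,236,.103,s5))
```

```text
{'time': 9.025, 'ee_pos': array([0.47323254, 0.28718716, 0.12601475]), 'tool_rot': array([ 1.79966170e+02, -1.27498843e-01,  1.79154449e+02]), 'grip_width': 0.05138877847400238, 'contact_force': array([-0.58112586, -0.31297318,  0.04221491])}
vialB rim [0.52305452 0.05495639 0.103     ]
```

View pics/c9.png

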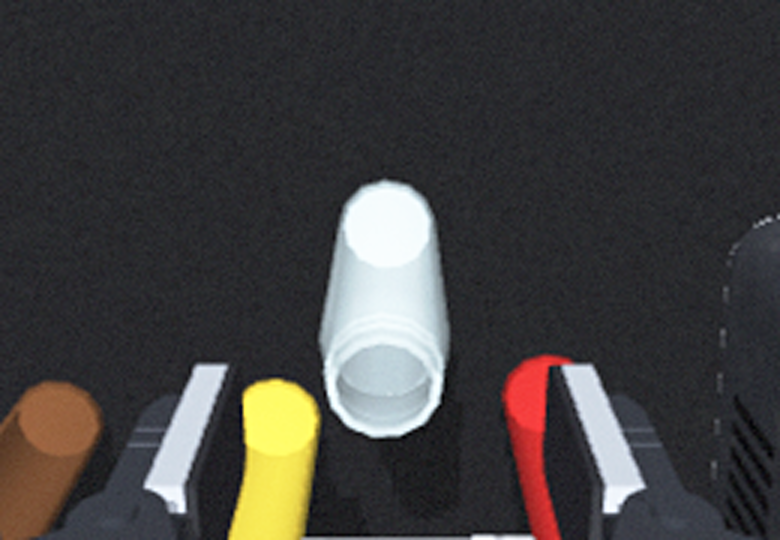

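Run:
```python
from h import *
import pickle
st=pickle.load(open('st6.pkl','rb'))
P=lambda u,v,z: onz('wrist',130+u/3,120+v/3,z,st).round(4)
print('rim',P(385,380,.095),'foot',P(387,223,0))
print('yellow foot',P(281,417,0),'red foot',P(545,397,0))
```

```text
rim [0.475  0.2845 0.095 ] foot [0.476  0.2843 0.    ]
yellow foot [0.5385 0.2507 0.    ] red foot [0.5328 0.3316 0.    ]
```

Request:
{"method": "drive_tool", "body": {
  "newtons": 30,
  "rows": [
    {"gripper": 60, "travel": [0.0012, -0.0014, -0.016], "twist": [0, 0, 0]},
    {"gripper": 60, "travel": [0.001, -0.0014, -0.019], "twist": [0, 0, 0]},
    {"gripper": 60, "travel": [0, 0, -0.019], "twist": [0, 0, 0]},
    {"gripper": 60, "travel": [0, 0, -0.015], "twist": [0, 0, 0]},
    {"gripper": 60, "travel": [0, 0, 0], "twist": [0, 0, 0]},
    {"gripper": 15, "travel": [0, 0, 0], "twist": [0, 0, 0]},
    {"gripper": 15, "travel": [0, 0, 0], "twist": [0, 0, 0]},
    {"gripper": 15, "travel": [0, 0, 0], "twist": [0, 0, 0]},
    {"gripper": 15, "travel": [0, 0, 0], "twist": [0, 0, 0]}
  ]
}}

```text
time: 10.2
ee_pos: [0.4776, 0.2815, 0.0589]
tool_rot: [180.0, 0.1, 178.8]
contact_force: [-0.0, -0.1, 3.4]
grip_width: 0.0262
```

Request:
{"method": "drive_tool", "body": {
  "rows": [
    {"gripper": 15, "travel": [0, 0, 0.02], "twist": [0, 0, 0]},
    {"gripper": 15, "travel": [0, 0, 0.025], "twist": [0, 0, 0]},
    {"gripper": 15, "travel": [0, 0, 0.025], "twist": [0, 0, 0]},
    {"gripper": 15, "travel": [0, -0.038, 0], "twist": [0, 0, 0]},
    {"gripper": 15, "travel": [0, -0.038, 0], "twist": [0, 0, 0]},
    {"gripper": 15, "travel": [0, -0.038, 0], "twist": [0, 0, 0]},
    {"gripper": 15, "travel": [0, -0.038, 0], "twist": [0, 0, 0]},
    {"gripper": 15, "travel": [0, -0.038, 0], "twist": [0, 0, 0]},
    {"gripper": 15, "travel": [0, -0.036, 0], "twist": [0, 0, 0]},
    {"gripper": 15, "travel": [0, 0, 0], "twist": [0, 0, 0]},
    {"gripper": 15, "travel": [0, 0, 0], "twist": [0, 0, 0]}
  ]
}}

```text
time: 11.58
ee_pos: [0.4773, 0.0558, 0.1284]
tool_rot: [180.0, 0.0, 178.8]
contact_force: [0.2, 0.2, -0.5]
grip_width: 0.0263
```

Request:
{"method": "drive_tool", "body": {
  "rows": [
    {"gripper": 15, "travel": [0, 0, -0.011], "twist": [0, 0, 0]},
    {"gripper": 15, "travel": [0, 0, -0.012], "twist": [0, 0, 0]},
    {"gripper": 15, "travel": [0, -0.0003, -0.011], "twist": [0, 0, 0]},
    {"gripper": 15, "travel": [0, 0, 0], "twist": [0, 0, 0]}
  ]
}}

```text
time: 12.08
ee_pos: [0.4763, 0.0551, 0.093]
tool_rot: [-180.0, -0.1, 178.8]
contact_force: [-0.6, 0.2, 0.1]
grip_width: 0.0265
```

Run:
```python
from h import *
import pickle
st=arm.read_state(); pickle.dump(st,open('st7.pkl','wb')); save('wrist','w7')
print({k:st[k] for k in ['time','ee_pos','tool_rot','grip_width','contact_force']})
crop('w7',130,100,390,280,3,'c10')
```

```text
{'time': 12.075, 'ee_pos': array([0.47630444, 0.05507482, 0.09303809]), 'tool_rot': array([-1.79968924e+02, -1.49416420e-01,  1.78845425e+02]), 'grip_width': 0.02650209540325361, 'contact_force': array([-0.59604186,  0.16355784,  0.06811586])}
```

View pics/c10.png

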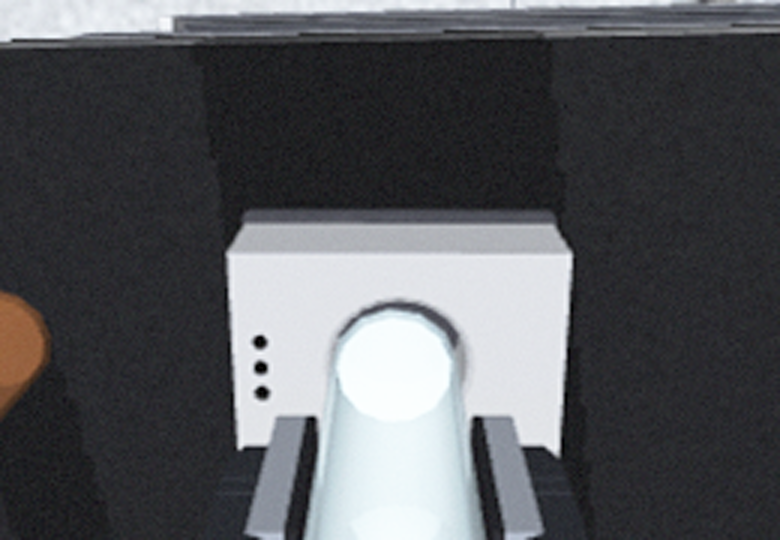

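Request:
{"method": "drive_tool", "body": {
  "rows": [
    {"gripper": 15, "travel": [0.0007, 0.0004, -0.006], "twist": [0, 0, 0]},
    {"gripper": 15, "travel": [0, 0, -0.006], "twist": [0, 0, 0]},
    {"gripper": 15, "travel": [0, 0, -0.006], "twist": [0, 0, 0]},
    {"gripper": 15, "travel": [0, 0, -0.005], "twist": [0, 0, 0]},
    {"gripper": 15, "travel": [0, 0, 0], "twist": [0, 0, 0]}
  ]
}}

```text
time: 12.75
ee_pos: [0.4776, 0.0553, 0.0709]
tool_rot: [-180.0, -0.1, 178.8]
contact_force: [1.2, -0.1, -0.7]
grip_width: 0.0262
```

Request:
{"method": "drive_tool", "body": {
  "rows": [
    {"gripper": 15, "travel": [0, 0, -0.002], "twist": [0, 0, 0]},
    {"gripper": 15, "travel": [0, 0, -0.0015], "twist": [0, 0, 0]},
    {"gripper": 15, "travel": [0, 0, 0], "twist": [0, 0, 0]}
  ]
}}

```text
time: 13.12
ee_pos: [0.4778, 0.0553, 0.0678]
tool_rot: [-180.0, -0.0, 178.8]
contact_force: [-0.0, 0.1, -0.5]
grip_width: 0.0261
```

Request:
{"method": "drive_tool", "body": {
  "rows": [
    {"gripper": 15, "travel": [0, 0, -0.0015], "twist": [0, 0, 0]},
    {"gripper": 15, "travel": [0, 0, -0.001], "twist": [0, 0, 0]},
    {"gripper": 15, "travel": [0, 0, 0], "twist": [0, 0, 0]}
  ]
}}

```text
time: 13.5
ee_pos: [0.4781, 0.0553, 0.0668]
tool_rot: [180.0, 0.0, 178.8]
contact_force: [-2.2, 0.6, 16.2]
grip_width: 0.0265
```

Request:
{"method": "drive_tool", "body": {
  "rows": [
    {"gripper": 15, "travel": [0, 0, 0.001], "twist": [0, 0, 0]},
    {"gripper": 60, "travel": [0, 0, 0], "twist": [0, 0, 0]},
    {"gripper": 60, "travel": [0, 0, 0], "twist": [0, 0, 0]},
    {"gripper": 60, "travel": [0, 0, 0], "twist": [0, 0, 0]},
    {"gripper": 60, "travel": [0, 0, 0.02], "twist": [0, 0, 0]},
    {"gripper": 60, "travel": [0, 0, 0.03], "twist": [0, 0, 0]},
    {"gripper": 60, "travel": [0, 0, 0.04], "twist": [0, 0, 0]},
    {"gripper": 60, "travel": [0, 0, 0.04], "twist": [0, 0, 0]},
    {"gripper": 60, "travel": [0.02, 0, 0.04], "twist": [0, 0, 0]},
    {"gripper": 60, "travel": [0.025, 0, 0.03], "twist": [0, 0, 0]},
    {"gripper": 60, "travel": [0.025, -0.001, 0], "twist": [0, 0, 0]},
    {"gripper": 60, "travel": [0, 0, 0], "twist": [0, 0, 0]}
  ]
}}

```text
time: 15.0
ee_pos: [0.5495, 0.0542, 0.2666]
tool_rot: [180.0, 0.1, 178.8]
contact_force: [0.2, -1.4, -0.8]
grip_width: 0.0511
```

Run:
```python
from h import *
import pickle
st=arm.read_state(); pickle.dump(st,open('st8.pkl','wb')); save('wrist','w8'); save('top','t8')
print({k:st[k] for k in ['time','q','ee_pos','tool_rot','grip_width','contact_force']})
```

```text
{'time': 15.0, 'q': array([-10.08248367,  20.27771813,  -0.33637079, 113.81041199,
         0.17547126,  45.80592027,  78.25081744]), 'ee_pos': array([0.54945818, 0.05423014, 0.26658471]), 'tool_rot': array([1.79987600e+02, 1.06082299e-01, 1.78770908e+02]), 'grip_width': 0.05110161521257667, 'contact_force': array([ 0.23871874, -1.4457154 , -0.7536076 ])}
```

View pics/w8.png

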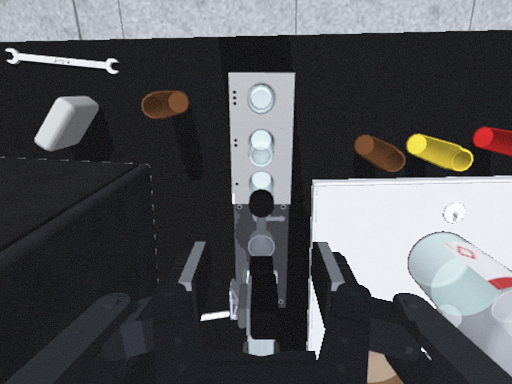

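View pics/t8.png

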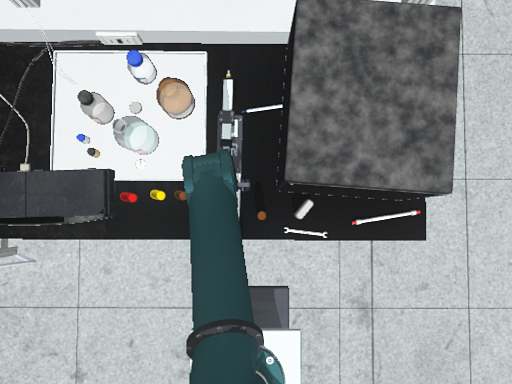

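Run:
```python
from h import *
import pickle
st=pickle.load(open('st8.pkl','rb'))
im=np.load('pics/w8.npy')[160:384,180:350]
im=np.clip(im.astype(float)*2.2,0,255).astype(np.uint8); cv2.imwrite('pics/c11.png',cv2.resize(im[:,:,::-1],None,fx=2.65,fy=2.65,interpolation=2))
for X in [(.6258,.0523,.215),(.6258-.012,.0523,.215),(.6258+.012,.0523,.215),(.6258,.0523+.0125,.215),(.6258,.0523-.0175,.190),(.66,.0516,.165)]: print(X,proj('wrist',X,st).round(1),((proj('wrist',X,st)-[180,160])*2.65).round())
```

```text
(0.6258, 0.0523, 0.215) [262.2 326.7] [218. 442.]
(0.6138, 0.0523, 0.215) [261.9 312.7] [217. 405.]
(0.6378, 0.0523, 0.215) [262.5 340.3] [219. 478.]
(0.6258, 0.0648, 0.215) [280.  326.4] [265. 441.]
(0.6258, 0.0348, 0.19) [239.7 303.7] [158. 381.]
(0.66, 0.0516, 0.165) [262.  316.7] [217. 415.]
```

View pics/c11.png

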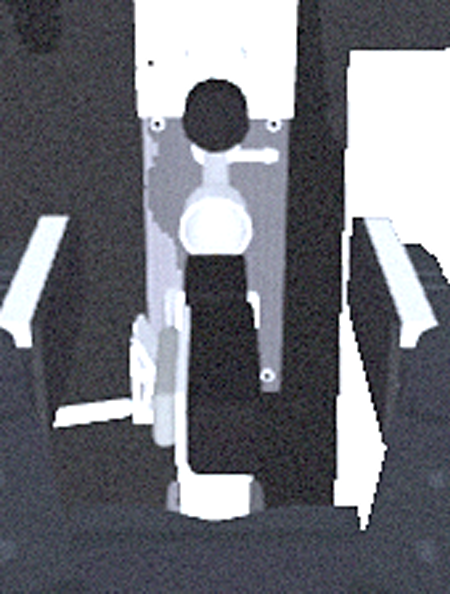

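Request:
{"method": "drive_tool", "body": {
  "newtons": 40,
  "rows": [
    {"gripper": 60, "travel": [0.026, -0.0006, 0], "twist": [0, 0, 0]},
    {"gripper": 60, "travel": [0.026, -0.0006, 0], "twist": [0, 0, 0]},
    {"gripper": 60, "travel": [0.0235, -0.0006, 0], "twist": [0, 0, 0]},
    {"gripper": 60, "travel": [0, 0, 0], "twist": [0, 0, 0]},
    {"gripper": 60, "travel": [0, 0, -0.016], "twist": [0, 0, 0]}
  ]
}}

```text
time: 15.72
ee_pos: [0.6224, 0.0527, 0.2502]
tool_rot: [180.0, 0.0, 178.8]
contact_force: [-0.2, -0.3, -0.8]
grip_width: 0.0513
```

Run:
```python
from h import *
import pickle
st=arm.read_state(); pickle.dump(st,open('st9.pkl','wb')); save('wrist','w9'); save('scene','s9')
print({k:st[k] for k in ['time','ee_pos','tool_rot','grip_width','contact_force']})
im=np.load('pics/w9.npy')
im=np.clip(im.astype(float)*2.2,0,255).astype(np.uint8); cv2.imwrite('pics/c12.png',cv2.resize(im[80:384,130:400,::-1],None,fx=1.9,fy=1.9,interpolation=2))
crop('s9',180,60,320,240,3.3,'c13')
```

```text
{'time': 15.725, 'ee_pos': array([0.62240061, 0.05266435, 0.25021236]), 'tool_rot': array([1.79987342e+02, 1.12280670e-02, 1.78822047e+02]), 'grip_width': 0.05129694812454565, 'contact_force': array([-0.23594739, -0.27351638, -0.76732066])}
```

View pics/c12.png

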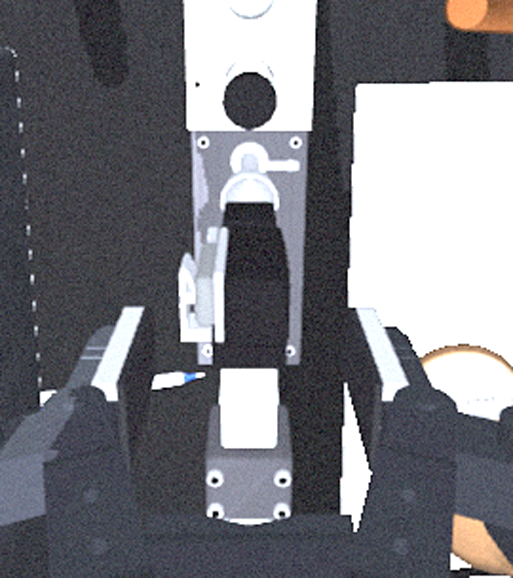

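View pics/c13.png

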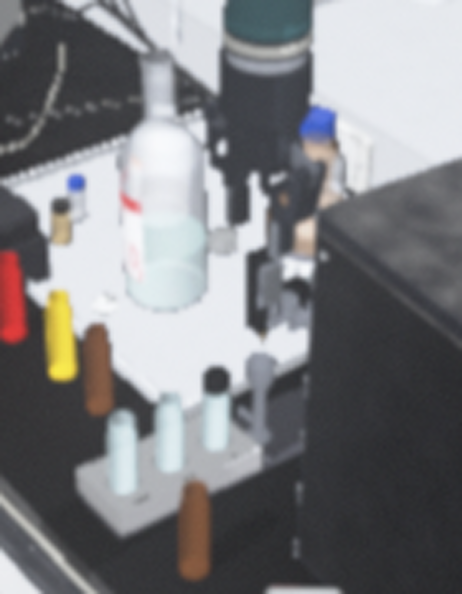

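Request:
{"method": "drive_tool", "body": {
  "newtons": 40,
  "rows": [
    {"gripper": 60, "travel": [0.001, 0, -0.015], "twist": [0, 0, 0]},
    {"gripper": 60, "travel": [0.001, 0, -0.02], "twist": [0, 0, 0]},
    {"gripper": 60, "travel": [0, 0, -0.018], "twist": [0, 0, 0]},
    {"gripper": 60, "travel": [0, 0, -0.0075], "twist": [0, 0, 0]},
    {"gripper": 60, "travel": [0, 0, 0], "twist": [0, 0, 0]}
  ]
}}

```text
time: 16.45
ee_pos: [0.6249, 0.0525, 0.189]
tool_rot: [-180.0, -0.1, 178.8]
contact_force: [0.2, 0.1, -0.2]
grip_width: 0.0512
```

Run:
```python
from h import *
import pickle
st=arm.read_state(); pickle.dump(st,open('st10.pkl','wb')); save('wrist','w10')
print({k:st[k] for k in ['time','ee_pos','tool_rot','grip_width','contact_force']})
im=np.load('pics/w10.npy')
im=np.clip(im.astype(float)*2.2,0,255).astype(np.uint8); cv2.imwrite('pics/c14.png',cv2.resize(im[80:384,130:400,::-1],None,fx=1.9,fy=1.9,interpolation=2))
```

```text
{'time': 16.45, 'ee_pos': array([0.62491191, 0.05247915, 0.18903737]), 'tool_rot': array([-1.79986437e+02, -7.93526878e-02,  1.78810577e+02]), 'grip_width': 0.051153033583320504, 'contact_force': array([ 0.18935896,  0.09658328, -0.24805378])}
```

View pics/c14.png

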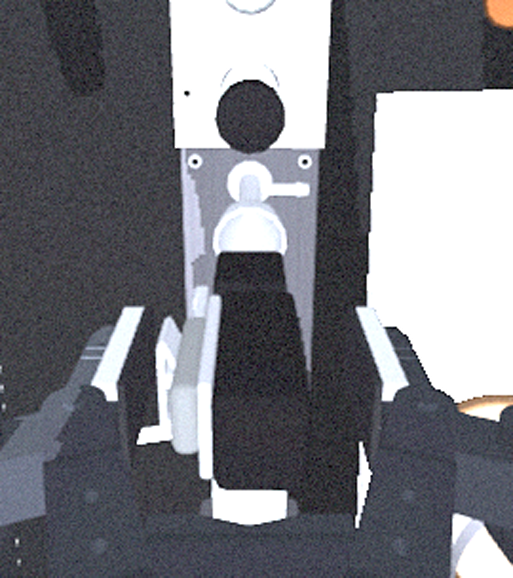

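Request:
{"method": "drive_tool", "body": {
  "newtons": 45,
  "rows": [
    {"gripper": 12, "travel": [0, 0, 0], "twist": [0, 0, 0]},
    {"gripper": 12, "travel": [0, 0, 0], "twist": [0, 0, 0]},
    {"gripper": 12, "travel": [0, 0, 0], "twist": [0, 0, 0]},
    {"gripper": 12, "travel": [0, 0, 0], "twist": [0, 0, 0]},
    {"gripper": 12, "travel": [0, 0, 0], "twist": [0, 0, 0]}
  ]
}}

```text
time: 17.12
ee_pos: [0.6261, 0.0541, 0.1911]
tool_rot: [179.9, 0.1, 178.9]
contact_force: [-0.4, 5.0, 5.4]
grip_width: 0.0211
```

Run:
```python
from h import *
import pickle
st=arm.read_state(); pickle.dump(st,open('st11.pkl','wb')); save('wrist','w11')
print({k:st[k] for k in ['time','ee_pos','tool_rot','grip_width','contact_force','ft_torque']})
im=np.load('pics/w11.npy')
im=np.clip(im.astype(float)*2.2,0,255).astype(np.uint8); cv2.imwrite('pics/c15.png',cv2.resize(im[80:384,130:400,::-1],None,fx=1.9,fy=1.9,interpolation=2))
```

```text
{'time': 17.125, 'ee_pos': array([0.62605068, 0.05410536, 0.19114419]), 'tool_rot': array([1.79924809e+02, 1.13290130e-01, 1.78893952e+02]), 'grip_width': 0.02114900424324824, 'contact_force': array([-0.37525338,  5.02543062,  5.4401416 ]), 'ft_torque': array([-0.49129501,  0.25983315, -0.17003269])}
```

View pics/c15.png

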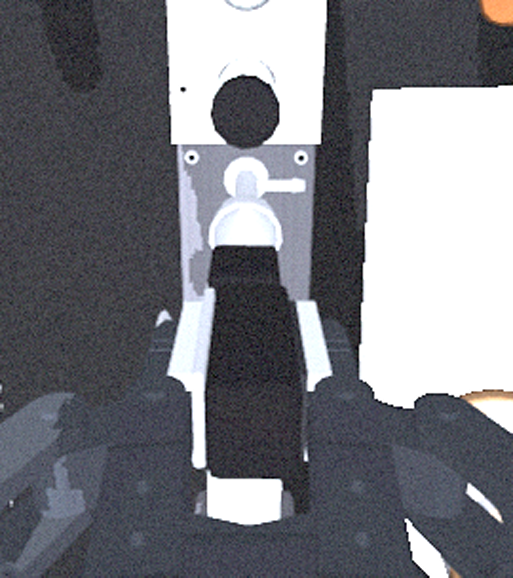

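Request:
{"method": "drive_tool", "body": {
  "newtons": 45,
  "rows": [
    {"gripper": 12, "travel": [0, 0.0015, 0], "twist": [0, 0, 0]},
    {"gripper": 12, "travel": [0, 0, 0], "twist": [0, 0, 0]},
    {"gripper": 12, "travel": [0, 0, 0], "twist": [0, 0, 0]}
  ]
}}

```text
time: 17.55
ee_pos: [0.626, 0.0542, 0.1912]
tool_rot: [-180.0, 0.1, 178.9]
contact_force: [-1.5, 1.3, 5.3]
grip_width: 0.021
```

Run:
```python
from h import *
import pickle
crop('w11',190,190,330,384,3,'c16')
st=pickle.load(open('st11.pkl','rb'))
im=np.load('pics/w11.npy')
im=np.clip(im.astype(float)*3,0,255).astype(np.uint8); cv2.imwrite('pics/c16.png',cv2.resize(im[200:340,205:320,::-1],None,fx=4.2,fy=4.2,interpolation=2))
for z in (.173,.19,.207,.215):
  for y in(.0541+.0125,.0541-.0125):
    p=proj('wrist',(.626-.012,y,z),st); print(z,round(y,4),p.round(1),((p-[205,200])*4.2).round())
```

```text
0.173 0.0666 [287.2 234. ] [345. 143.]
0.173 0.0416 [238.2 234.9] [140. 147.]
0.19 0.0666 [290.3 250.6] [358. 213.]
0.19 0.0416 [235.7 251.6] [129. 217.]
0.207 0.0666 [294.1 271.5] [374. 301.]
0.207 0.0416 [232.5 272.6] [115. 305.]
0.215 0.0666 [296.3 283.4] [383. 350.]
0.215 0.0416 [230.6 284.5] [108. 355.]
```

View pics/c16.png

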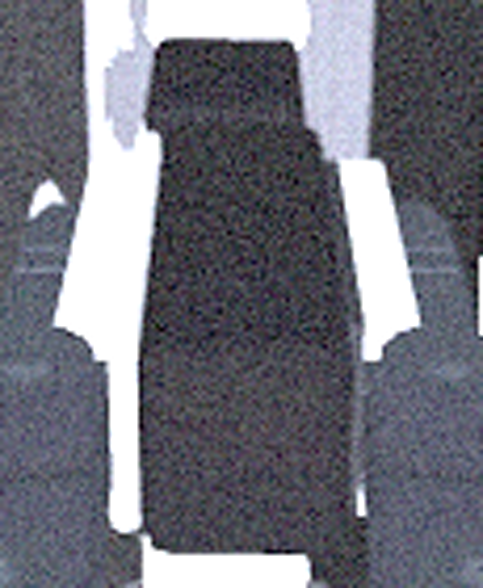

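Request:
{"method": "drive_tool", "body": {
  "rows": [
    {"gripper": 12, "travel": [-0.005, 0.0001, 0], "twist": [0, 0, 0]},
    {"gripper": 12, "travel": [-0.005, 0.0001, 0], "twist": [0, 0, 0]},
    {"gripper": 12, "travel": [-0.005, 0.0001, 0], "twist": [0, 0, 0]},
    {"gripper": 12, "travel": [-0.005, 0.0001, 0], "twist": [0, 0, 0]},
    {"gripper": 12, "travel": [0, 0, 0], "twist": [0, 0, 0]}
  ]
}}

```text
time: 18.18
ee_pos: [0.6079, 0.0546, 0.1912]
tool_rot: [180.0, 0.4, 178.8]
contact_force: [4.6, 2.0, 4.1]
grip_width: 0.0212
```

Run:
```python
from h import *
import pickle
st=arm.read_state(); pickle.dump(st,open('st12.pkl','wb')); save('wrist','w12')
print({k:st[k] for k in ['time','ee_pos','tool_rot','grip_width','contact_force','ft_torque']})
im=np.load('pics/w12.npy')
im=np.clip(im.astype(float)*2.2,0,255).astype(np.uint8); cv2.imwrite('pics/c17.png',cv2.resize(im[80:384,130:400,::-1],None,fx=1.9,fy=1.9,interpolation=2))
```

```text
{'time': 18.175, 'ee_pos': array([0.60793317, 0.05457607, 0.19115353]), 'tool_rot': array([179.97578506,   0.35228019, 178.81580274]), 'grip_width': 0.021161553997655246, 'contact_force': array([4.61887904, 1.97890039, 4.1035895 ]), 'ft_torque': array([-0.89203471, -0.5747041 , -0.19446681])}
```

View pics/c17.png

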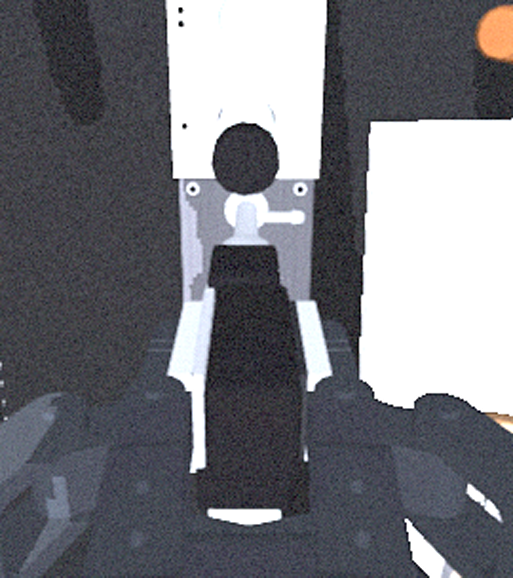

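Request:
{"method": "drive_tool", "body": {
  "rows": [
    {"gripper": 12, "travel": [-0.009, 0.0002, 0], "twist": [0, 0, 0]},
    {"gripper": 12, "travel": [-0.012, 0.0002, 0], "twist": [0, 0, 0]},
    {"gripper": 12, "travel": [-0.012, 0.0003, 0], "twist": [0, 0, 0]},
    {"gripper": 12, "travel": [-0.012, 0.0002, 0], "twist": [0, 0, 0]},
    {"gripper": 12, "travel": [-0.012, 0.0003, 0], "twist": [0, 0, 0]},
    {"gripper": 12, "travel": [-0.012, 0.0002, 0], "twist": [0, 0, 0]},
    {"gripper": 12, "travel": [-0.009, 0.0002, 0], "twist": [0, 0, 0]},
    {"gripper": 12, "travel": [-0.0035, 0.0001, 0], "twist": [0, 0, 0]},
    {"gripper": 12, "travel": [0, 0, 0], "twist": [0, 0, 0]},
    {"gripper": 12, "travel": [0, 0, 0], "twist": [0, 0, 0]},
    {"gripper": 12, "travel": [0, 0, 0], "twist": [0, 0, 0]}
  ]
}}

```text
time: 19.6
ee_pos: [0.5271, 0.0565, 0.1911]
tool_rot: [179.9, 0.4, 178.8]
contact_force: [5.3, 2.3, 3.9]
grip_width: 0.0211
```

Run:
```python
from h import *
import pickle
st=arm.read_state(); pickle.dump(st,open('st13.pkl','wb')); save('wrist','w13'); save('top','t13'); save('scene','s13')
print({k:st[k] for k in ['time','ee_pos','tool_rot','grip_width','contact_force','ft_torque']})
im=np.load('pics/w13.npy')
im=np.clip(im.astype(float)*2.2,0,255).astype(np.uint8); cv2.imwrite('pics/c18.png',cv2.resize(im[80:384,130:400,::-1],None,fx=1.9,fy=1.9,interpolation=2))
crop('s13',180,60,320,240,3.3,'c19'); crop('t13',180,50,290,240,3.1,'c20')
```

```text
{'time': 19.6, 'ee_pos': array([0.52713659, 0.05647455, 0.19113157]), 'tool_rot': array([179.94070825,   0.3924747 , 178.80346995]), 'grip_width': 0.021093490806686047, 'contact_force': array([5.2586792 , 2.2703539 , 3.86390821]), 'ft_torque': array([-0.88399827, -0.77414068, -0.25358346])}
```

View pics/c18.png

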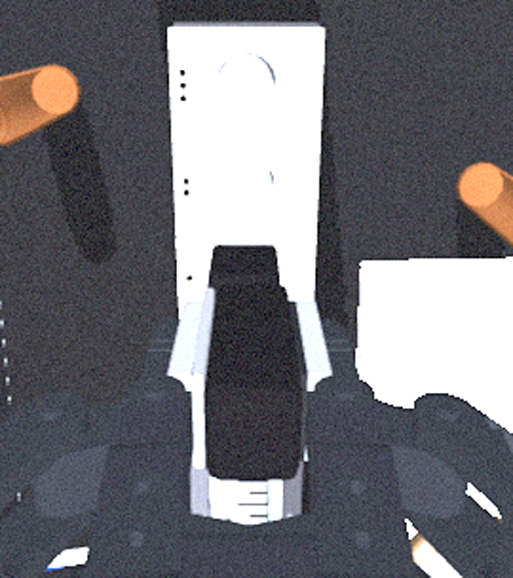

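View pics/c19.png

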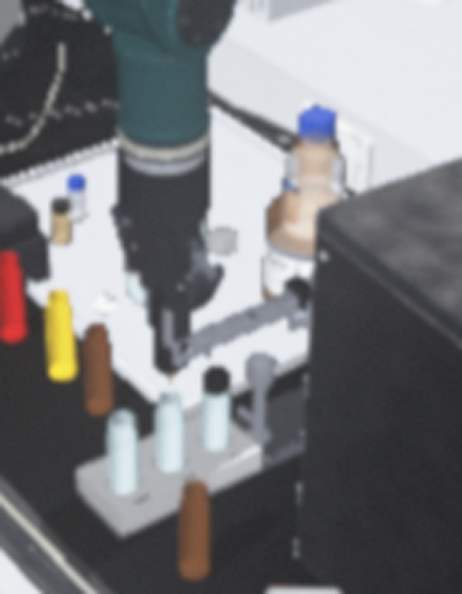

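View pics/c20.png

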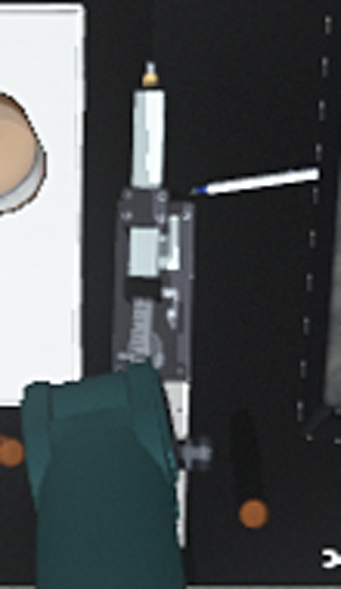

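Run:
```python
from h import *
import pickle
def dots(n,x0,y0,x1,y1):
    g=cv2.cvtColor(np.load('pics/%s.npy'%n),cv2.COLOR_RGB2GRAY)[y0:y1,x0:x1]
    g=cv2.resize(g,None,fx=4,fy=4,interpolation=cv2.INTER_CUBIC)
    b=cv2.GaussianBlur(g,(0,0),2); bg=np.median(g); m=(b<bg*.72).astype(np.uint8)
    k,l,s,c=cv2.connectedComponentsWithStats(m)
    return [((c[i]+.5)/4-.5+[x0,y0],s[i,4]) for i in range(1,k)]
for n,f,box in [('w11','st11',(221,120,232,132)),('w13','st13',(222,112,234,136)),('w13','st13',(222,170,234,186)),('w13','st13',(222,220,236,232)),('w12','st12',(221,140,232,152))]:
    st=pickle.load(open(f+'.pkl','rb'))
    for c,a in dots(n,*box): print(n,c.round(2),a,onz('wrist',*c,.032,st).round(4))
for n in ['w11','w12','w13']:
    g=cv2.cvtColor(np.load('pics/%s.npy'%n),cv2.COLOR_RGB2GRAY).astype(float)[200:225,248:272].mean(1); print(n,g.round())
```

```text
w11 [225.96 126.64] 198 [0.5754 0.0224 0.032 ]
w13 [225.57 117.91] 204 [0.4695 0.0249 0.032 ]
w13 [225.89 124.63] 189 [0.4754 0.0249 0.032 ]
w13 [225.97 131.47] 191 [0.4815 0.0246 0.032 ]
w13 [227.57 175.12] 174 [0.5226 0.0237 0.032 ]
w13 [227.7 181.1] 176 [0.5286 0.0235 0.032 ]
w13 [222.22 225.9 ] 271 [0.5755 0.0154 0.032 ]
w13 [229.19 225.95] 160 [0.5757 0.0224 0.032 ]
w12 [226.64 146.08] 183 [0.5756 0.0224 0.032 ]
w11 [125. 124. 125. 123. 125. 124. 125. 125. 114.  48.  19.  19.  20.  22.
  20.  19.  20.  20.  21.  20.  18.  21.  19.  21.  21.]
w12 [ 88.  87.  87.  86.  87.  93.  98. 104.  94.  32.  18.  19.  21.  21.
  20.  20.  22.  19.  20.  19.  18.  19.  21.  22.  22.]
w13 [205. 203. 202. 202. 203. 202. 202. 205. 185.  48.  15.  21.  19.  20.
  20.  21.  20.  20.  21.  19.  21.  21.  18.  21.  23.]
```

Request:
{"method": "drive_tool", "body": {
  "rows": [
    {"gripper": 12, "travel": [-0.0011, 0, 0], "twist": [0, 0, 0]},
    {"gripper": 12, "travel": [0, 0, 0], "twist": [0, 0, 0]},
    {"gripper": 12, "travel": [0, 0, 0], "twist": [0, 0, 0]},
    {"gripper": 12, "travel": [0, 0, 0], "twist": [0, 0, 0]}
  ]
}}

```text
time: 20.25
ee_pos: [0.5263, 0.0565, 0.1911]
tool_rot: [179.9, 0.4, 178.8]
contact_force: [6.6, 2.4, 4.4]
grip_width: 0.021
```

Run:
```python
from h import *
import pickle
st=arm.read_state(); pickle.dump(st,open('st14.pkl','wb')); save('wrist','w14'); save('scene','s14'); save('top','t14')
print({k:st[k] for k in ['time','ee_pos','tool_rot','grip_width','contact_force','joint_velocities']})
crop('s14',225,135,285,185,12,'c21'); crop('t14',205,120,260,170,12,'c22')
# collar front expected & marks
c=np.array([.6258,.0523]); a=np.radians(-1.2); ex=np.array([np.cos(a),np.sin(a)])
for nm,x,z in [('collar',.034,.165),('mark1 at .100',-.016,.158),('nozzle',-.1,.117),('vial2rim',-.1,.103)]:
    p=c+ex*x; s=proj('scene',(*p,z)); t=proj('top',(*p,z)); print(nm,s.round(1),((s-[225,135])*12).round(),t.round(1),((t-[205,120])*12).round())
```

```text
{'time': 20.25, 'ee_pos': array([0.52634818, 0.05651056, 0.19114612]), 'tool_rot': array([179.93448993,   0.42610744, 178.79731621]), 'grip_width': 0.021023799400355963, 'contact_force': array([6.57574253, 2.44255076, 4.37683932]), 'joint_velocities': array([-0.00864192, -0.00780046,  0.06588232, -0.07813935, -0.10402923,
        0.01020746, -0.02941893])}
collar [268.5 146.5] [522. 138.] [224.7 146.4] [237. 317.]
mark1 at .100 [254.8 154.3] [357. 232.] [224.4 165.9] [232. 550.]
nozzle [230.9 176. ] [ 70. 492.] [224.4 198.7] [232. 944.]
vial2rim [230.9 179.8] [ 71. 538.] [224.7 198.9] [236. 947.]
```

View pics/c21.png

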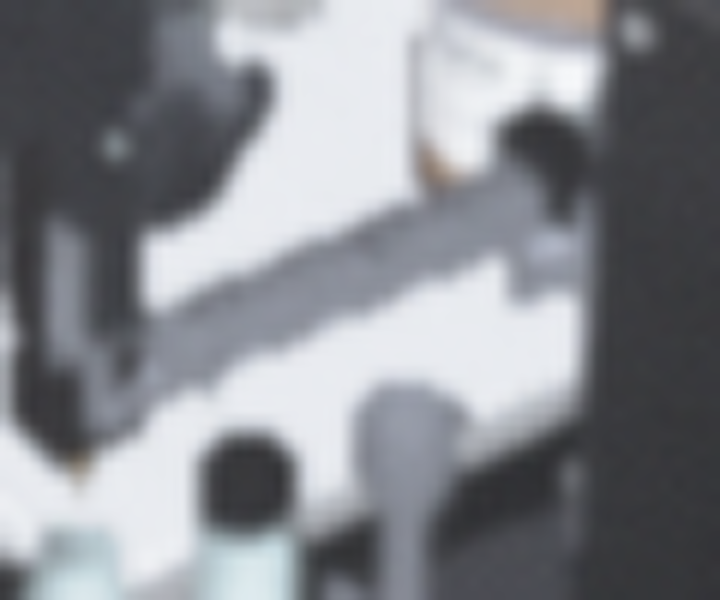

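View pics/c22.png

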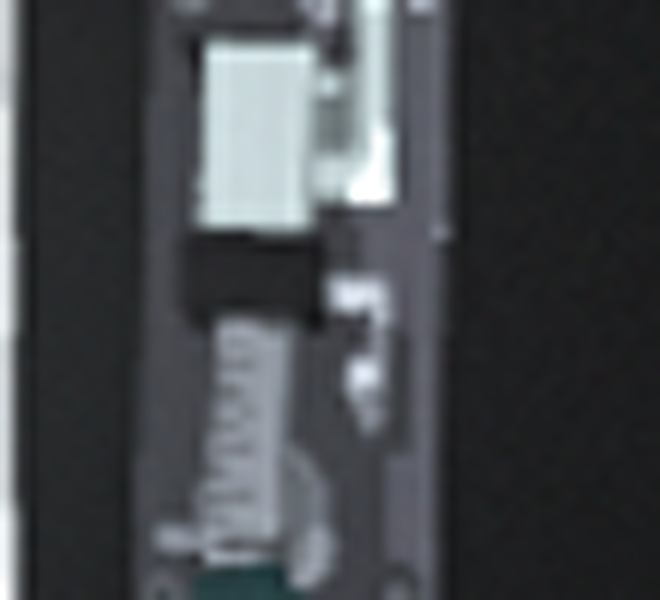

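Run:
```python
from h import *
import pickle
for n,f in [('w10','st10'),('w11','st11'),('w12','st12'),('w13','st13'),('w14','st14')]:
    st=pickle.load(open(f+'.pkl','rb'))
    g=cv2.cvtColor(np.load('pics/%s.npy'%n),cv2.COLOR_RGB2GRAY).astype(float)[195:230,250:268].mean(1)
    i=np.argmin(np.diff(g)); h=(g[i-3:i].mean()+g[i+2:i+5].mean())/2
    j=np.where(g<h)[0][0]; v=195+j-1+(g[j-1]-h)/(g[j-1]-g[j])
    print(n,round(v,2),onz('wrist',259,v,.163,st).round(4))
```

```text
w10 211.8 [0.6035 0.0507 0.163 ]
w11 208.63 [0.6038 0.0524 0.163 ]
w12 208.56 [0.5857 0.0528 0.163 ]
w13 208.54 [0.5049 0.0548 0.163 ]
w14 208.41 [0.5041 0.0548 0.163 ]
```

Request:
{"method": "drive_tool", "body": {
  "rows": [
    {"gripper": 12, "travel": [-0.0003, 0, 0], "twist": [0, 0, 0]},
    {"gripper": 12, "travel": [0, 0, 0], "twist": [0, 0, 0]},
    {"gripper": 12, "travel": [0, 0, 0], "twist": [0, 0, 0]},
    {"gripper": 12, "travel": [0, 0, 0], "twist": [0, 0, 0]},
    {"gripper": 12, "travel": [0, 0, 0], "twist": [0, 0, 0]},
    {"gripper": 12, "travel": [0, 0, 0], "twist": [0, 0, 0]}
  ]
}}

```text
time: 21.15
ee_pos: [0.5262, 0.0565, 0.1911]
tool_rot: [179.9, 0.4, 178.8]
contact_force: [6.6, 1.8, 4.2]
grip_width: 0.0209
```

Run:
```python
from station import arm
print(arm.job_done())
```

```text
the job is handed in; nothing more can be done
None
```

I handed the job in at about 21 s of the 67 s allowed. The arm is still squeezing the grip and holding the boom at mark 2.

**Vials:** The two clear open vials stand upright in hole 2 (filled first) and hole 3. I pushed each down until it touched bottom, with about 16 N of contact. The pictures afterwards show both upright beside the capped vial. I never touched the capped vial, timer, column, spanner or the coloured look-alikes.

**Boom:** I squeezed the grip with 45 N and drew the boom out 99.8–99.9 mm by the measured tool position. It pulled back with 6.6 N. The wrist pictures gave about the same travel and showed no slip in the grip, and the scene picture shows the nozzle over the vial in hole 2.

**Checks that were not clean:**
- **Scale mark:** I could not read mark 2 directly, because the gripper hides it from the wrist camera and the top camera is too coarse. The position rests on the measured travel and the nozzle's place over the vial.
- **Button depth:** The finger opening read 21 mm where the squeezed grip should be 25 mm. I could not explain this. The boom did unlock, and 45 N is well above the 7 N the button's spring needs, so I take the button to be fully in.
- **Camera offset:** The top camera's positions differed from the wrist camera's by up to 5 mm. I used the wrist values, which agreed with the grasps.

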